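# Pin the slicing fence of the chopping board

## Robot

A 6-joint arm with a two-finger parallel gripper is mounted at the origin on a cart in front of the work surface, level with it; the furniture and walls round the work are solid. World frame = base frame: x ahead of the robot, y to its left, z up, the work surface at z = 0. Lengths are in mm, angles in degrees, forces in N, time in s.
With the tool pointing down it reaches from about 350 to 850 mm from the base axis. Payload 8.1 kg.
Tool frame: the origin (TCP) lies at the very end of the fingers, on their centre line; the grasp point (between the pads) lies 19 mm behind it (r.grip_point_offset is the distance from the TCP to the grasp point, in mm); z points along the fingers, y is the line along which they close (so a half turn about z gives the same grasp; the last joint's range is limited). The gripper opens to 85 mm and grips with 20 to 120 N. Pads are 22 mm wide; open, the fingers measure 114 mm over their backs; the gripper's body (76 mm by 85 mm) begins 54 mm behind the grasp point. The pads swing forward as they close: fully open they stand 13 mm farther back than shut.
Start: joints at [-72.789, 7.471, 85.268, -0, 87.261, -4.893], TCP at [225.8, -555.895, 231.292] pointing down, gripper open.
Joint ranges: [-169.43, 169.43], [-51.17, 129.36], [1.28, 143.12], [-76.62, 256.62], [0, 156.53], [-152.29, 152.29]. Speed limits (degrees/s): [136.94, 136.94, 159.86, 180, 180, 180].

## Interface

Orientations are given as [roll, pitch, yaw] about the fixed x, y, z axes, in that order (R = Rz(yaw) Ry(pitch) Rx(roll)).
In Python, from bench import status, eyes, r gives the robot as it stands.
- The arm moves only by the shell command python3 -m handwheel 'ROWS' [FORCE]. ROWS is a JSON object whose one key "series" holds a list that holds one entry, the list of rows, each a list of 7 numbers: the shift along the tool's x, y, z in cm, then the turn, a rotation vector about the tool's x, y, z in rad, then the opening, from 0 (shut) to 1 (fully open). In form: {"series": [[[tx, ty, tz, rx, ry, rz, claw], ...]]}. A call has 1 to 12 rows; each row is the pose to reach, as a shift and turn from the pose commanded when the call began, along the tool's axes at that moment; what a row does not reach only later rows make up. A row lasts 1/8 s, in which the tool goes at most 62.5 mm and 10.7 degrees, less where a joint would pass 70% of its speed; a pose out of reach is approached as far as the arm can. A call with a gripper value outside its range is refused whole. The fingers move at their own pace and stop on an object; FORCE is the grip in N (left out, the last holds). Time passes only in rows, so rows that repeat a pose let the fingers close. It gives the time, the measured TCP pose, the force, the opening and the grip force at its end, in the units of the state.
- status.sense(): the state, without advancing time (a new reading comes with each control period).
- eyes.snapshot(name): name is "scene" or "top"; returns a dict with "img" (384x512x3 uint8, red, green, blue), "mtx" (3x3 intrinsics, pixels), "R" (3x3) and "t" (3): a world point X has camera coordinates R X + t. Camera axes: x right, y down, z forward; pixel columns grow to the right and rows downward; lengths in mm; the calibration is good to about 2 mm. A picture is of the moment at which its call begins. There is no depth.
- r.hand_in(): hands the job in; it is judged then, once.
The state is a dict: "time": time; "joint_pos": joint angles; "qd": joint speeds; "joint_efforts": joint torques, N m; "tool_pos": TCP position; "tcp_rot": TCP orientation; "ft_force": force on the tool from outside, world axes, zero at the start; "wrist_torque": the same for the moment, N m; "finger_gap": finger opening in mm; "grip_force": force on a finger pad.
Only numpy, scipy, OpenCV 4.12 (cv2) and the standard library are available. Lean on these libraries where they do the work, as an engineer would, in place of code of your own. Each camera call takes 0.05 s, during which the arm holds its last target. There are 200 camera calls.

## Task

The slicing fence on the chopping board has come loose and its lock hole no longer lies in line with the hole in the board, which is hidden under it. Work the tapered drift down through both holes until its full thickness has drawn them into line, feeling your way with a light hand (never more than 20 N on the drift). Pull it out and stand it back upright in the tool block, then put the straight pin through the fence into the board without forcing it, fully home with its collar down on the fence; leave the other things alone and let go of everything.

Things in the scene. Friction and masses are not known exactly. Their poses are not given: they have to be found in the camera images.
- board: Fixed wooden chopping block, 170 mm (its x) by 310 mm (its y) by 50 mm high, firmly held on the worktop. Origin: centre of its underside; z up. The fence lies along its y axis on top, 30 mm to the -x side of the centre.
- board_hole (a point): Middle of the range of the board's lock hole, at mouth height, 52 mm above the worktop; axes as the board's. The real hole (22 mm diameter, upright, 52 mm deep) is in a steel plate covered by the fence; it lies anywhere up to 12 mm from this point along the board's x, either way, and does not move. Only feeling tells where. Round the hole the plate is a flat face at mouth height.
- fence (a joint): Swing of the fence about its pivot bolt (at x -30, y +100 mm in the board's frame), rad. 0 = along the board's y axis; positive moves the fence's hole to the board's +x; starts within 0.01 of 0. It turns stiffly (about 4 N sideways at the hole moves it) and stays where it is left.
- fence_hole (a point): Centre of the upper mouth of the fence's lock hole: 22 mm diameter, 1.5 mm chamfer, upright, right through; axes turn with the fence. The fence is a beech bar 50 mm wide with a pad 84 x 64 mm round the hole, 18 mm thick, top 70.5 mm above the worktop; hole 200 mm from the pivot. A guide 25 mm high stands on the bar's +x edge, from 65 mm beyond the hole towards the pivot.
- tool_block: Fixed dark wood block, 52 mm (its x) by 150 mm (its y) by 76 mm high, with two upright sockets. Origin: centre of its underside.
- socket_a (a point): Centre of the mouth of one socket of the tool block: 24 mm in diameter with a 2 mm chamfer, through the block, 76 mm above the worktop; 40 mm from the block's centre along its +y.
- socket_b (a point): The same, the other socket, along the block's -y.
- drift: The drift, loose, upright in one socket (either): round wooden handle 25 mm in diameter from 6 to 52 mm above the origin, over a steel ferrule 29 mm in diameter. Origin: on the axis, on the shoulder that rests on the block; z up along the handle. Below it a steel shank 70 mm long: 21 mm in diameter for the upper 29 mm, then tapering evenly to a 4 mm tip. 0.12 kg.
- drift_tip (a point): The tip of the drift, 70 mm below its origin.
- pin: The lock pin, loose, all steel, upright in the other socket: round knob 25 mm in diameter from 4 to 38 mm above the origin, over a collar 34 mm in diameter, 4 mm thick. Origin: on the axis, on the underside of the collar; z up. Below it a straight shank 20 mm in diameter, 60 mm long with a 1.5 mm chamfered foot. 0.12 kg.
- pin_tip (a point): The foot of the pin, 60 mm below its origin.
- tomato_1: Bystander: a tomato, 76 mm, standing on the board behind the fence.
- onion_1: Bystander: an onion, 84 mm.
- salt_shaker: Bystander: a salt shaker, 44 mm wide, 90 mm high.
- lemon_1: Bystander: a lemon, 80 mm.
- tin_fish: Bystander: a flat tin, 86 mm wide, 40 mm high.
- teaspoon: Bystander: a teaspoon, 132 mm long, lying on the worktop.
Mind the look-alikes: they are no part of the job. What is shaped like the pin but blue or yellow is not meant.

How it is judged (in metres and radians):
On the way, in this order (a step that is already met when the one before it is completed fails the run):
1. the drift stands in both holes with its full thickness at the level of the board's hole (z of drift_tip in the frame of board_hole below -0.041 m and horizontal distance between drift_tip and board_hole below 0.016 m), for 0.1 s.
2. the drift stands back in the tool block ((distance between drift and socket_a below 0.006 m or distance between drift and socket_b below 0.006 m) and angle between drift's own z axis and vertical below 0.15 rad), for 0.1 s.
3. the pin is through the fence and in the board's hole (z of pin_tip in the frame of board_hole below -0.025 m and horizontal distance between pin_tip and board_hole below 0.016 m), for 0.1 s.
At the end, for the whole second after the job is handed in: The pin stands upright in both holes, collar within 3 mm of the fence's top, axis within 4 mm of the hole's, tilted under 0.08 rad; the drift stands upright in either socket of the tool block, shoulder within 6 mm of the socket's mouth; both released and at rest (all of step 2 and z of pin in the frame of fence_hole below 0.003 m and horizontal distance between pin and fence_hole below 0.004 m and angle between pin's own z axis and vertical below 0.08 rad and z of pin_tip in the frame of board_hole below -0.03 m and linear speed of each of pin, drift below 0.02 m/s); the robot touches nothing.
It fails at once if the drift is forced: more than 20 N against the board, its lock plate and the fence (contact force between drift and board above 20 N).
It fails at once if the pin is forced: more than 40 N against the board, its lock plate and the fence (contact force between pin and board above 40 N).
It fails at once if a bystander is moved by more than 30 mm (distance of any of tomato_1, onion_1, salt_shaker, lemon_1, tin_fish, teaspoon from where it was at the start of the episode above 0.03 m).
It also fails if it takes over 72 s, if anything falls off the work surface, if the arm or the gripper's body presses on something with over 40 N, if the wrist force passes 120 N, or if a joint passes its speed limit or range.

## Working session

There is one attempt and no reset: what is moved stays moved. The work goes in short steps, Python scripts to look and compute and a shell command to move; the robot and the scene stay as the last step left them, time stands still between calls to the robot, and variables do not carry over. Pictures are saved under pics/ and viewed, at most 10 in all, crops included, and the job is handed in when it is done.

```bash
mkdir -p pics; ls; python3 - <<'E'
from bench import status, eyes, r
import cv2,numpy as np
print(status.sense())
for n in("scene","top"):
    s=eyes.snapshot(n); cv2.imwrite(f"pics/{n}0.png",cv2.resize(s["img"][:,:,::-1],None,fx=1.5,fy=1.5,interpolation=cv2.INTER_CUBIC)); np.savez(f"{n}0.npz",**s); print(n,s["mtx"],s["R"],s["t"])
E
```

```text
pics
{'time': 0.0, 'joint_pos': array([-7.27873477e+01,  7.51595898e+00,  8.53316529e+01,  2.18562193e-03,
        8.72621653e+01, -4.89413818e+00]), 'qd': array([-0.05310891,  0.01541152,  0.01126782, -0.00164644,  0.05285886,
        0.04414696]), 'joint_efforts': array([-1.47872379e-03, -5.69389379e+01, -5.00567830e+01, -3.32744858e-04,
        1.46666873e-02,  4.34074536e-05]), 'tool_pos': array([ 225.65383316, -555.33300887,  230.21282759]), 'tcp_rot': array([-1.79890809e+02, -1.15406023e-02,  2.21066730e+01]), 'ft_force': array([-0.02907884, -0.69490437, -0.29918583]), 'wrist_torque': array([-0.03611277,  0.00094622, -0.02906041]), 'grip_force': 0.0, 'finger_gap': 85.06031784469874}
scene [[457.13376455   0.         253.36782069]
 [  0.         457.13376455 189.37062528]
 [  0.           0.           1.        ]] [[ 0.64058281 -0.76787254  0.00504296]
 [-0.42179024 -0.35734304 -0.83330604]
 [ 0.64167489  0.53167445 -0.55278894]] [-344.75279082  304.33879199 1236.99321663]
top [[359.23066607   0.         258.96131485]
 [  0.         359.23066607 194.88621455]
 [  0.           0.           1.        ]] [[-0.06573863 -0.99782783  0.00424999]
 [-0.97796521  0.0635831  -0.19884976]
 [ 0.1981476  -0.01722846 -0.98002077]] [  26.26895754  567.68888095 1069.35548168]
```

View pics/scene0.png

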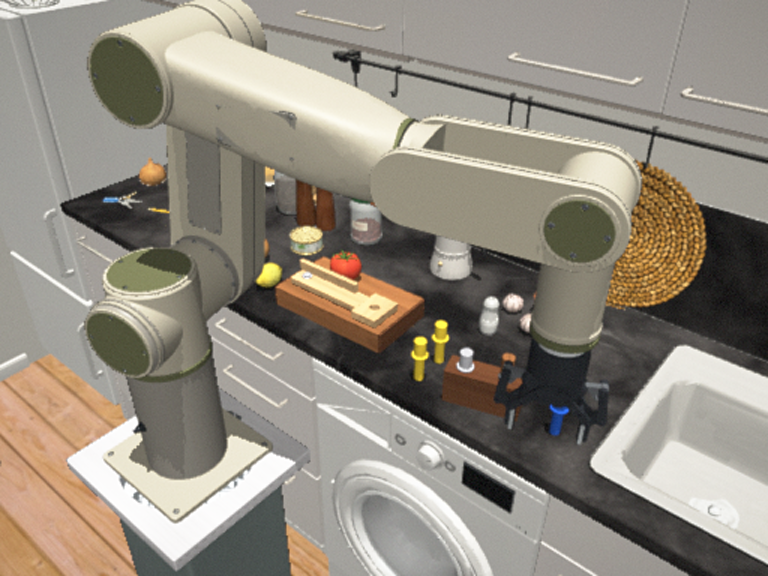

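View pics/top0.png

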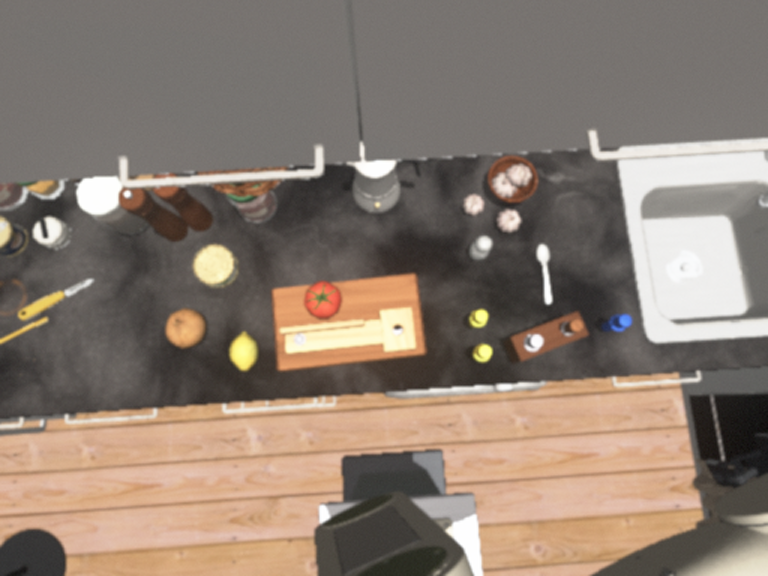

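The views show these candidates:
- **Pin:** the silver knob at top (534,342) and scene (466,358). Its look-alikes are yellow at (479,318) and (483,353), and blue at (620,322).
- **Drift:** the brown handle at (572,325).
- **Fence hole:** at (398,329).

I choose the silver and brown ones, in the dark block.

```bash
cat > h.py <<'E'
import numpy as np,cv2
def ray(s,u,v,z):
    R,t,K=s["R"],s["t"],s["mtx"]; c=-R.T@t; d=R.T@np.linalg.solve(K,[u,v,1.]); return c+d*(z-c[2])/d[2]
def proj(s,X):
    p=s["mtx"]@(s["R"]@np.asarray(X,float)+s["t"]); return p[:2]/p[2]
def tri(s1,p1,s2,p2):
    P=[s["mtx"]@np.c_[s["R"],s["t"]] for s in(s1,s2)]
    X=cv2.triangulatePoints(P[0],P[1],np.array(p1,float),np.array(p2,float)).ravel(); return X[:3]/X[3]
E
python3 - <<'E'
from h import *
t=np.load("top0.npz");s=np.load("scene0.npz")
a=t["img"][195:250,330:400];b=t["img"][175:255,175:290]
A=cv2.resize(a,None,fx=7,fy=7,interpolation=cv2.INTER_CUBIC);B=cv2.resize(b,(490,341-0),interpolation=cv2.INTER_CUBIC)
c=s["img"][220:290,285:355];C=cv2.resize(c,None,fx=4,fy=4,interpolation=cv2.INTER_CUBIC)
o=np.zeros((600,800,3),np.uint8);o[:341,:490]=B; o[341-0:341+259,:330]=cv2.resize(a,(330,259),interpolation=cv2.INTER_CUBIC)
o[:280,500:780]=C
c=s["img"][170:235,180:285];o[300:600,340:800]=cv2.resize(c,(460,300),interpolation=cv2.INTER_CUBIC)
cv2.imwrite("pics/crop1.png",o[:,:,::-1])
for n,px in dict(board=[(273,289),(417,274),(425,353),(278,370)]).items():
    for p in px: print(n,p,ray(t,p[0]/1.5,p[1]/1.5,50).round(1))
hsv=cv2.cvtColor(t["img"],cv2.COLOR_RGB2HSV)
# board+fence mask -> rect on plane
def big(m,x0,y0,x1,y1):
    z=np.zeros_like(m);z[y0:y1,x0:x1]=m[y0:y1,x0:x1];c=max(cv2.findContours(z,0,2)[0],key=cv2.contourArea);return c
for n,(lo,hi),box,z in [("board",((3,80,80),(28,255,255)),(170,170,295,255),50),("block",((0,60,40),(15,255,255)),(332,195,400,250),76),("pad",((15,60,150),(30,200,255)),(252,200,285,240),70.5)]:
    m=cv2.inRange(hsv,lo,hi);c=big(m,*box).reshape(-1,2)
    w=np.array([ray(t,u,v,z)[:2] for u,v in c],np.float32); print(n,cv2.minAreaRect(w),cv2.contourArea(c))
print(ray(t,398/1.5,329/1.5,70.5),"drift",ray(t,572/1.5,325/1.5,128),"pin",ray(t,534/1.5,342/1.5,114),"piv",ray(t,300/1.5,339/1.5,70))
E
```

```text
board (273, 289) [592.5 230.9  50. ]
board (417, 274) [605.2 -74.   50. ]
board (425, 353) [437.7 -77.7  50. ]
board (278, 370) [422.8 224.7  50. ]
board ((515.687255859375, 77.0450210571289), (183.0518341064453, 314.1578674316406), 2.55674147605896) 5539.5
block ((452.7461242675781, -321.1800537109375), (59.031307220458984, 174.6645050048828), 17.122831344604492) 1014.5
pad ((488.9503173828125, -19.756954193115234), (89.60215759277344, 75.94912719726562), 1.6649283170700073) 105.0
[488.14998653 -25.04213712  70.5       ] drift [ 466.42885013 -359.77000759  128.        ] pin [ 439.74274502 -286.33122549  114.        ] piv [480.80575098 174.73729619  70.        ]
```

View pics/crop1.png

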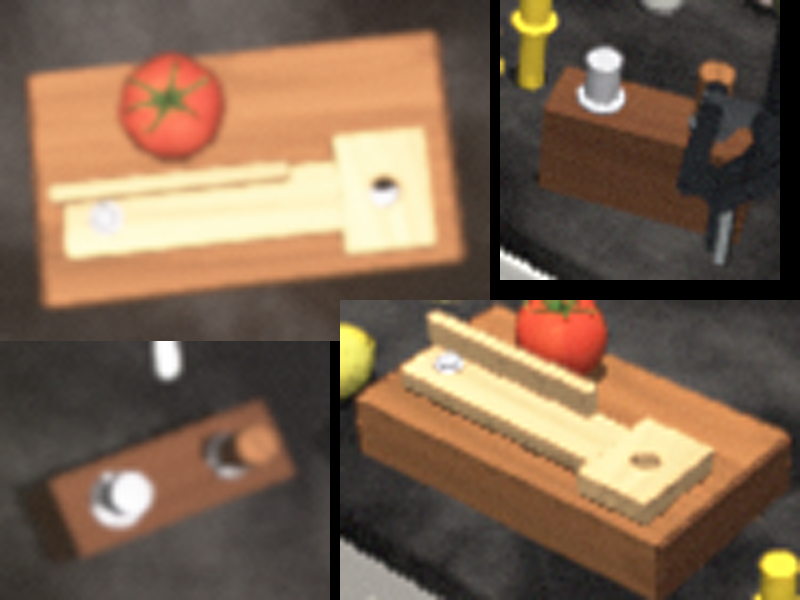

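The crop confirms the choice. The silver pin is in the left socket, with its knob top at crop (133,492). The brown-handled drift is in the right socket, with its handle top at (258,447). The block's top corners are (50,488), (268,400), (298,475) and (83,558). The fence hole is at crop (384,190).

```bash
cat >> h.py <<'E'
def tool(target,yaw=None):
    "shift (cm, tool axes) and turn to bring the TCP to target, from the sensed pose"
    from bench import status
    from scipy.spatial.transform import Rotation as Ro
    s=status.sense();R=Ro.from_euler("xyz",s["tcp_rot"],degrees=True)
    d=R.inv().apply(np.array(target)-s["tool_pos"])/10
    w=np.zeros(3) if yaw is None else (R.inv()*Ro.from_euler("xyz",[180,0,yaw],degrees=True)).as_rotvec()
    return d.round(3),w.round(4)
E
python3 - <<'E'
from h import *
t=np.load("top0.npz");s=np.load("scene0.npz")
f=lambda x,y:(330+x/4.714-.4,195+(y-341)/4.714-.4)
g=lambda x,y:(175+x/4.26-.4,175+y/4.26-.4)
cs=np.array([ray(t,*f(*p),76) for p in[(50,488),(268,400),(298,475),(83,558)]]);print(cs.round(1));c=cs.mean(0)
e=[cs[1]-cs[0],cs[2]-cs[3],cs[3]-cs[0],cs[2]-cs[1]];print([np.linalg.norm(i).round(1) for i in e],[np.degrees(np.arctan2(i[1],i[0])).round(1) for i in e])
d=(e[0]+e[1]);d/=np.linalg.norm(d);print("sock",c,c+40*d,c-40*d)
print("tops drift",ray(t,*f(258,447),128),"pin",ray(t,*f(133,492),114))
# pin knob top in scene crop (603,60)
q=(285+(603-500)/4-.4,220+60/4-.4);print("pin tri",tri(t,f(133,492),s,q),ray(s,*q,114))
print("hole",ray(t,*g(384,190),70.5),"scene",ray(s,180+(647-340)/4.38-.4,170+(461-300)/4.615-.4,70.5))
# pivot nut and pad corners
print("pivot",ray(t,*g(106,217),73), "pad",[ray(t,*g(*p),70.5).round(1) for p in[(333,135),(424,128),(437,242),(346,253)]])
print(tool([466,-360,160],22))
E
```

```text
[[ 453.  -250.    76. ]
 [ 500.8 -397.9   76. ]
 [ 450.9 -410.6   76. ]
 [ 407.1 -266.1   76. ]]
[np.float64(155.5), np.float64(151.0), np.float64(48.7), np.float64(51.5)] [np.float64(-72.1), np.float64(-73.1), np.float64(-160.7), np.float64(-165.8)]
sock [ 452.95754798 -331.14914353   76.        ] [ 464.92326542 -369.31747604   76.        ] [ 440.99183053 -292.98081103   76.        ]
tops drift [ 464.64252323 -368.29725961  128.        ] pin [ 443.3797403  -292.10872402  114.        ]
pin tri [ 442.64271837 -291.7489469   111.68084471] [ 439.35319909 -292.77217597  114.        ]
hole [488.67409959 -23.26390223  70.5       ] scene [487.25251569 -26.35167275  70.5       ]
pivot [481.93773586 175.79943291  73.        ] pad [array([531. ,  10.7,  70.5]), array([531.8, -55.2,  70.5]), array([449. , -58.4,  70.5]), array([445.4,   6.8,  70.5])]
(array([29.619, -9.045,  7.051]), array([-0.0017, -0.0001,  0.0019]))
```

```bash
python3 -m handwheel '{"series": [[[29.2,-8.34,7.0,0,0,0.08,0.7],[29.2,-8.34,7.0,0,0,0.08,0.7],[29.2,-8.34,7.0,0,0,0.08,0.7],[29.2,-8.34,7.0,0,0,0.08,0.7],[29.2,-8.34,7.0,0,0,0.08,0.7],[29.2,-8.34,7.0,0,0,0.08,0.7],[29.2,-8.34,7.0,0,0,0.08,0.7],[29.2,-8.34,7.0,0,0,0.08,0.7]]]}' 60
python3 - <<'E'
from h import *
from bench import eyes
print(tool([465,-368.7,87],17.5))
t=eyes.snapshot("top");s=eyes.snapshot("scene");np.savez("top1.npz",**t);np.savez("scene1.npz",**s)
o=np.zeros((560,800,3),np.uint8)
o[:,:]=0
o[:400,:400]=cv2.resize(t["img"][170:250,330:410],(400,400),interpolation=cv2.INTER_CUBIC)
o[:400,400:]=cv2.resize(s["img"][190:290,270:370],(400,400),interpolation=cv2.INTER_CUBIC)
cv2.imwrite("pics/c2.png",o[:400,:,::-1])
E
```

```text
time: 1.1
tool_pos: [464.2, -369.8, 161.6]
tcp_rot: [180.0, 0.0, 17.4]
ft_force: [-0.7, -0.8, -0.1]
finger_gap: 59.9
grip_force: 0.0
(array([ 0.112, -0.089,  7.462]), array([ 0.0006,  0.    , -0.0012]))
```

View pics/c2.png

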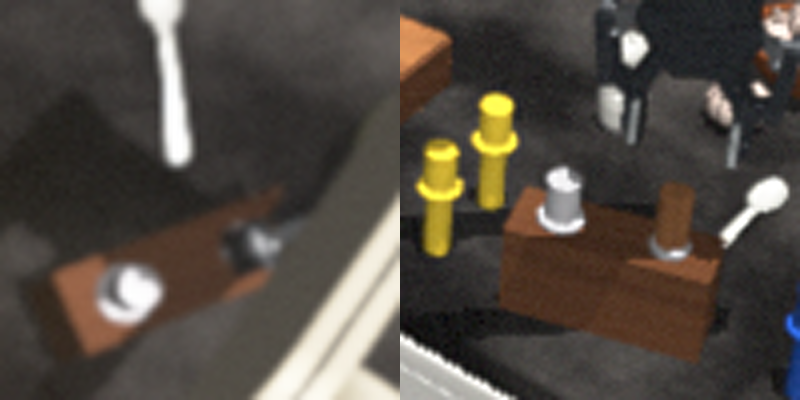

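The drift stands clear in the scene crop, with its handle top at (676,190). The pin top is at (563,172), and the fingertips are at about (632,135) and (735,160).

```bash
python3 - <<'E'
from h import *
s=np.load("scene1.npz")
f=lambda x,y:(270+(x-400)/4-.4,190+y/4-.4)
print("drift",ray(s,*f(676,190),128),"ferrule",ray(s,*f(671,243),80),"pin",ray(s,*f(563,172),114))
for z in(162,168): print(np.array([400,0])+4*(proj(s,[464.2,-369.8,z])-[270,190]))
E
```

```text
drift [ 465.91595888 -367.74425478  128.        ] ferrule [ 466.53132741 -369.27301203   80.        ] pin [ 446.87371913 -287.71792594  114.        ]
[681.08356396 152.25586942]
[682.053764   145.32701645]
```

```bash
python3 -m handwheel '{"series": [[[0.1,-0.1,4.0,0,0,0,0.7],[0.1,-0.1,7.4,0,0,0,0.7],[0.1,-0.1,7.5,0,0,0,0.7],[0.1,-0.1,7.5,0,0,0,0.7],[0.1,-0.1,7.5,0,0,0,0.15],[0.1,-0.1,7.5,0,0,0,0.15],[0.1,-0.1,7.5,0,0,0,0.15],[0.1,-0.1,7.5,0,0,0,0.15],[0.1,-0.1,7.5,0,0,0,0.15],[0.1,-0.1,7.5,0,0,0,0.15]]]}' 60
```

```text
time: 2.45
tool_pos: [466.4, -368.3, 88.1]
tcp_rot: [179.9, -0.1, 17.5]
ft_force: [-1.2, 0.0, 6.7]
finger_gap: 23.9
grip_force: 58.4
```

```bash
python3 -m handwheel '{"series": [[[0,0,-5,0,0,0,0.15],[0,0,-11,0,0,0,0.15],[0,0,-13,0,0,0,0.15],[2,-5,-13,0,0,-0.15,0.15],[4,-11,-13,0,0,-0.32,0.15],[6.5,-17,-13,0,0,-0.5,0.15],[9,-23,-13,0,0,-0.68,0.15],[11,-28,-13,0,0,-0.86,0.15],[12.5,-32.1,-13,0,0,-1.04,0.15],[12.5,-32.1,-13,0,0,-1.22,0.15],[12.5,-32.1,-13,0,0,-1.309,0.15],[12.5,-32.1,-13,0,0,-1.309,0.15]]]}'
python3 - <<'E'
from h import *
from bench import eyes
print(tool([488.7,-24.5,180],92.5))
t=eyes.snapshot("top");s=eyes.snapshot("scene");np.savez("top2.npz",**t);np.savez("scene2.npz",**s)
o=np.zeros((500,800,3),np.uint8)
o[:,:400]=cv2.resize(t["img"][150:250,220:300],(400,500),interpolation=cv2.INTER_CUBIC)
o[:,400:]=cv2.resize(s["img"][110:235,190:290],(400,500),interpolation=cv2.INTER_CUBIC)
cv2.imwrite("pics/c3.png",o[:,:,::-1])
E
```

```text
time: 3.95
tool_pos: [487.7, -23.4, 215.6]
tcp_rot: [-179.9, -0.0, 92.5]
ft_force: [-0.2, -0.1, -0.6]
finger_gap: 23.6
grip_force: 62.4
(array([-0.113,  0.098,  3.557]), array([-0.0012, -0.0003,  0.0002]))
```

View pics/c3.png

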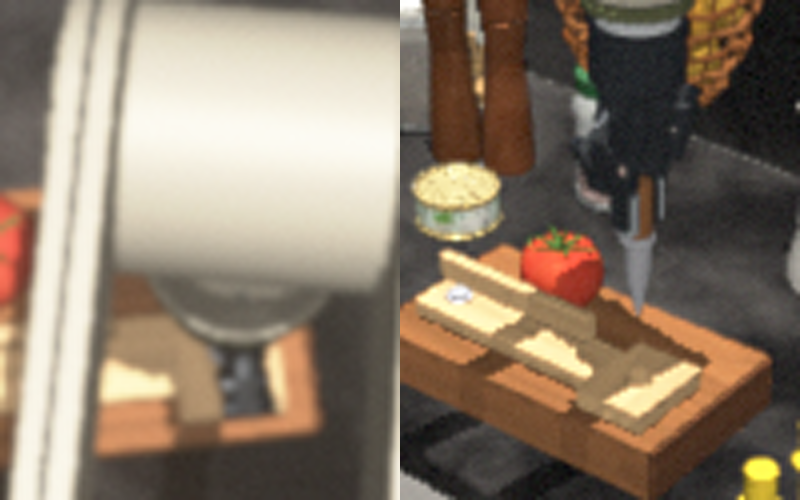

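The drift is held upright over the pad. Its tip is at scene crop (642,312), and the pad hole is in the gripper's shadow at about (645,372).

```bash
python3 - <<'E'
from h import *
s=np.load("scene2.npz")
p=np.array([190+242/4-.4,110+312/4-.4])
print("tip px",p,"pred",proj(s,[487.7,-23.4,133.6]))
print("d px per mm x,y,z",[ (proj(s,np.array([487.7,-23.4,133.6])+e)-proj(s,[487.7,-23.4,133.6])).round(2) for e in np.eye(3)*1.])
print("hole pred",proj(s,[488.7,-24.5,70.5]),"seen",(180+307/4.38-.4,170+161/4.615-.4))
E
```

```text
tip px [250.1 187.6] pred [249.08939561 188.01632904]
d px per mm x,y,z [array([ 0.2 , -0.13]), array([-0.24, -0.11]), array([-0.  , -0.26])]
hole pred [249.54513867 204.07885935] seen (249.69132420091324, 204.48624052004334)
```

```bash
python3 -m handwheel '{"series": [[[-0.1,0.1,3.0,0,0,0,0.15],[-0.1,0.1,5.5,0,0,0,0.15],[-0.1,0.1,6.3,0,0,0,0.15],[-0.1,0.1,6.8,0,0,0,0.15],[-0.1,0.1,7.3,0,0,0,0.15],[-0.1,0.1,7.3,0,0,0,0.15]]]}'
```

```text
time: 4.8
tool_pos: [489.4, -24.8, 143.6]
tcp_rot: [180.0, 0.0, 92.5]
ft_force: [0.2, -0.6, -1.7]
finger_gap: 23.6
grip_force: 62.5
```

```bash
python3 -m handwheel '{"series": [[[0,0,0.2,0,0,0,0.15],[0,0,0.4,0,0,0,0.15],[0,0,0.5,0,0,0,0.15]]]}'
```

```text
time: 5.18
tool_pos: [489.2, -24.7, 138.2]
tcp_rot: [-180.0, 0.0, 92.5]
ft_force: [0.8, -0.2, -1.4]
finger_gap: 23.5
grip_force: 62.5
```

```bash
python3 -m handwheel '{"series": [[[0,0,0.2,0,0,0,0.15],[0,0,0.3,0,0,0,0.15]]]}'
```

```text
time: 5.42
tool_pos: [489.1, -24.7, 135.1]
tcp_rot: [-180.0, -0.0, 92.5]
ft_force: [0.4, -1.0, -1.6]
finger_gap: 23.6
grip_force: 62.5
```

```bash
python3 -m handwheel '{"series": [[[0,0,0.1,0,0,0,0.15],[0,0,0.2,0,0,0,0.15]]]}'
```

```text
time: 5.68
tool_pos: [489.3, -24.7, 133.4]
tcp_rot: [180.0, 0.0, 92.5]
ft_force: [0.6, -0.2, -1.2]
finger_gap: 23.5
grip_force: 62.5
```

```bash
python3 -m handwheel '{"series": [[[0,0,0.1,0,0,0,0.15],[0,0,0.1,0,0,0,0.15]]]}'
```

```text
time: 5.92
tool_pos: [489.4, -24.7, 132.4]
tcp_rot: [180.0, 0.0, 92.5]
ft_force: [1.7, -0.5, -0.2]
finger_gap: 23.5
grip_force: 62.5
```

```bash
python3 -m handwheel '{"series": [[[0,0,0.1,0,0,0,0.15],[0,0,0.1,0,0,0,0.15]]]}'
```

```text
time: 6.18
tool_pos: [489.5, -24.7, 131.5]
tcp_rot: [180.0, 0.0, 92.5]
ft_force: [0.9, 0.7, -1.0]
finger_gap: 24.0
grip_force: 62.5
```

```bash
python3 -m handwheel '{"series": [[[0,0,0.1,0,0,0,0.15],[0,0,0.1,0,0,0,0.15]]]}'
```

```text
time: 6.42
tool_pos: [489.5, -24.7, 130.5]
tcp_rot: [180.0, 0.0, 92.5]
ft_force: [2.2, 0.7, -0.3]
finger_gap: 23.5
grip_force: 62.7
```

```bash
python3 -m handwheel '{"series": [[[0,0.2,0,0,0,0,0.15],[0,0.3,0,0,0,0,0.15],[0,0.3,0.1,0,0,0,0.15],[0,0.3,0.2,0,0,0,0.15]]]}'
```

```text
time: 6.92
tool_pos: [492.0, -24.6, 128.0]
tcp_rot: [-180.0, -0.0, 92.5]
ft_force: [-0.2, -1.0, -1.2]
finger_gap: 23.9
grip_force: 62.5
```

```bash
python3 -m handwheel '{"series": [[[0,0,0.1,0,0,0,0.15],[0,0,0.2,0,0,0,0.15],[0,0,0.2,0,0,0,0.15]]]}'
```

```text
time: 7.3
tool_pos: [492.1, -24.6, 126.2]
tcp_rot: [-180.0, -0.0, 92.5]
ft_force: [-0.9, -1.0, -1.3]
finger_gap: 23.6
grip_force: 62.5
```

```bash
python3 -m handwheel '{"series": [[[0,0.1,0.1,0,0,0,0.15],[0,0.1,0.2,0,0,0,0.15],[0,0.1,0.2,0,0,0,0.15]]]}'
```

```text
time: 7.68
tool_pos: [492.8, -24.5, 124.1]
tcp_rot: [-179.9, -0.0, 92.5]
ft_force: [-4.5, 0.1, 1.5]
finger_gap: 23.6
grip_force: 62.6
```

```bash
python3 -m handwheel '{"series": [[[0,0.1,0.05,0,0,0,0.15],[0,0.15,0.1,0,0,0,0.15],[0,0.15,0.2,0,0,0,0.15]]]}'
```

```text
time: 8.05
tool_pos: [494.8, -24.4, 122.3]
tcp_rot: [180.0, 0.0, 92.5]
ft_force: [-3.8, 0.2, 2.8]
finger_gap: 23.6
grip_force: 62.7
```

```bash
python3 -m handwheel '{"series": [[[0,0.1,0.05,0,0,0,0.15],[0,0.15,0.1,0,0,0,0.15],[0,0.15,0.2,0,0,0,0.15]]]}'
```

```text
time: 8.43
tool_pos: [496.3, -24.4, 120.3]
tcp_rot: [180.0, -0.0, 92.5]
ft_force: [-3.5, -0.2, 3.6]
finger_gap: 23.6
grip_force: 62.7
```

```bash
python3 -m handwheel '{"series": [[[0,0.1,0.05,0,0,0,0.15],[0,0.1,0.1,0,0,0,0.15],[0,0.1,0.2,0,0,0,0.15]]]}'
```

```text
time: 8.8
tool_pos: [497.3, -24.3, 118.3]
tcp_rot: [180.0, -0.0, 92.5]
ft_force: [-3.3, 0.4, 3.9]
finger_gap: 23.4
grip_force: 62.7
```

```bash
python3 -m handwheel '{"series": [[[0,0,0.1,0,0,0,0.15],[0,0,0.2,0,0,0,0.15],[0,0,0.3,0,0,0,0.15]]]}'
```

```text
time: 9.18
tool_pos: [497.2, -24.3, 115.2]
tcp_rot: [-180.0, -0.0, 92.5]
ft_force: [-4.6, 1.4, 3.8]
finger_gap: 23.9
grip_force: 62.7
```

```bash
python3 -m handwheel '{"series": [[[0,0,0.1,0,0,0,0.15],[0,0,0.2,0,0,0,0.15],[0,0,0.2,0,0,0,0.15]]]}'
```

```text
time: 9.55
tool_pos: [497.2, -24.3, 113.1]
tcp_rot: [-180.0, -0.0, 92.5]
ft_force: [-3.0, 1.0, 1.5]
finger_gap: 23.4
grip_force: 62.7
```

```bash
python3 -m handwheel '{"series": [[[0,0,0.1,0,0,0,0.15],[0,0,0.2,0,0,0,0.15],[0,0,0.2,0,0,0,0.15]]]}'
```

```text
time: 9.93
tool_pos: [497.1, -24.3, 110.9]
tcp_rot: [-180.0, -0.0, 92.5]
ft_force: [-3.2, 1.1, 0.2]
finger_gap: 23.5
grip_force: 62.7
```

```bash
python3 -m handwheel '{"series": [[[0,0,0.1,0,0,0,0.15],[0,0,0.2,0,0,0,0.15],[0,0,0.3,0,0,0,0.15]]]}'
```

```text
time: 10.3
tool_pos: [497.1, -24.3, 108.2]
tcp_rot: [-180.0, -0.0, 92.5]
ft_force: [-5.2, 2.5, 1.1]
finger_gap: 23.7
grip_force: 62.7
```

```bash
python3 -m handwheel '{"series": [[[0,0,0.1,0,0,0,0.15],[0,0,0.2,0,0,0,0.15],[0,0,0.2,0,0,0,0.15]]]}'
```

```text
time: 10.68
tool_pos: [497.2, -24.3, 106.1]
tcp_rot: [-180.0, -0.0, 92.5]
ft_force: [-4.1, 1.9, 0.3]
finger_gap: 23.9
grip_force: 62.7
```

```bash
python3 -m handwheel '{"series": [[[0,0,0.1,0,0,0,0.15],[0,0,0.2,0,0,0,0.15],[0,0,0.2,0,0,0,0.15]]]}'
```

```text
time: 11.05
tool_pos: [497.2, -24.3, 104.2]
tcp_rot: [180.0, -0.0, 92.5]
ft_force: [-2.7, 2.2, -0.2]
finger_gap: 23.9
grip_force: 62.7
```

```bash
python3 -m handwheel '{"series": [[[0.05,0,0.05,0,0,0,0.15],[0.05,0,0.1,0,0,0,0.15],[0.05,0,0.2,0,0,0,0.15]]]}'
```

```text
time: 11.42
tool_pos: [497.3, -24.0, 102.3]
tcp_rot: [180.0, 0.0, 92.5]
ft_force: [-4.3, 1.3, 0.6]
finger_gap: 23.8
grip_force: 62.7
```

```bash
python3 -m handwheel '{"series": [[[0,0,0.05,0,0,0,0.15],[0,0,0.1,0,0,0,0.15],[0,0,0.1,0,0,0,0.15]]]}'
```

```text
time: 11.8
tool_pos: [497.2, -23.9, 101.3]
tcp_rot: [180.0, 0.0, 92.5]
ft_force: [-2.7, 0.1, 1.1]
finger_gap: 24.0
grip_force: 62.7
```

```bash
python3 -m handwheel '{"series": [[[0,0,0.05,0,0,0,0.15],[0,0,0.1,0,0,0,0.15],[0,0,0.1,0,0,0,0.15]]]}'
```

```text
time: 12.18
tool_pos: [497.3, -23.9, 100.4]
tcp_rot: [180.0, 0.0, 92.5]
ft_force: [-2.8, 0.5, 1.8]
finger_gap: 23.8
grip_force: 62.7
```

```bash
python3 -m handwheel '{"series": [[[0,0,0.05,0,0,0,0.15],[0,0,0.1,0,0,0,0.15],[0,0,0.1,0,0,0,0.15]]]}'
```

```text
time: 12.55
tool_pos: [497.4, -23.9, 99.4]
tcp_rot: [180.0, 0.0, 92.5]
ft_force: [-1.6, 0.8, 2.4]
finger_gap: 23.5
grip_force: 62.7
```

```bash
python3 -m handwheel '{"series": [[[0,0,0.05,0,0,0,0.15],[0,0,0.1,0,0,0,0.15],[0,0,0.1,0,0,0,0.15]]]}'
```

```text
time: 12.92
tool_pos: [497.5, -23.9, 98.5]
tcp_rot: [180.0, 0.0, 92.5]
ft_force: [-1.4, 0.3, 3.4]
finger_gap: 23.6
grip_force: 62.8
```

```bash
python3 -m handwheel '{"series": [[[0,0,0.05,0,0,0,0.15],[0,0,0.05,0,0,0,0.15]]]}'
```

```text
time: 13.18
tool_pos: [497.5, -23.9, 98.0]
tcp_rot: [180.0, 0.0, 92.5]
ft_force: [-1.3, 0.3, 4.4]
finger_gap: 23.8
grip_force: 62.9
```

```bash
python3 -m handwheel '{"series": [[[0,0.05,0,0,0,0,0.15],[0,0.1,0,0,0,0,0.15]]]}'
```

```text
time: 13.42
tool_pos: [497.9, -23.8, 97.6]
tcp_rot: [-180.0, -0.0, 92.5]
ft_force: [-2.0, 0.5, 4.2]
finger_gap: 23.3
grip_force: 62.9
```

```bash
python3 -m handwheel '{"series": [[[0,0.05,0.05,0,0,0,0.15],[0,0.05,0.1,0,0,0,0.15],[0,0.05,0.1,0,0,0,0.15]]]}'
```

```text
time: 13.8
tool_pos: [498.3, -23.7, 96.4]
tcp_rot: [-179.9, -0.0, 92.5]
ft_force: [-2.5, 0.6, 1.9]
finger_gap: 23.9
grip_force: 62.9
```

```bash
python3 -m handwheel '{"series": [[[0,0,0.05,0,0,0,0.15],[0,0,0.1,0,0,0,0.15]]]}'
```

```text
time: 14.05
tool_pos: [498.5, -23.8, 95.6]
tcp_rot: [-180.0, -0.0, 92.5]
ft_force: [-3.4, 0.0, 2.8]
finger_gap: 23.5
grip_force: 62.9
```

```bash
python3 -m handwheel '{"series": [[[0,0.03,0.05,0,0,0,0.15],[0,0.03,0.1,0,0,0,0.15]]]}'
```

```text
time: 14.3
tool_pos: [498.8, -23.8, 94.6]
tcp_rot: [-180.0, -0.0, 92.5]
ft_force: [-4.0, -0.1, 1.8]
finger_gap: 23.2
grip_force: 62.8
```

```bash
python3 -m handwheel '{"series": [[[0,0.03,0.05,0,0,0,0.15],[0,0.03,0.1,0,0,0,0.15]]]}'
```

```text
time: 14.55
tool_pos: [499.2, -23.7, 93.6]
tcp_rot: [-180.0, -0.0, 92.5]
ft_force: [-3.6, 0.3, 1.3]
finger_gap: 23.4
grip_force: 62.7
```

```bash
python3 -m handwheel '{"series": [[[0,0.02,0.05,0,0,0,0.15],[0,0.02,0.1,0,0,0,0.15]]]}'
```

```text
time: 14.8
tool_pos: [499.4, -23.7, 92.7]
tcp_rot: [-180.0, -0.0, 92.5]
ft_force: [-4.2, -0.3, 0.9]
finger_gap: 23.6
grip_force: 62.7
```

```bash
python3 -m handwheel '{"series": [[[0,0,0.05,0,0,0,0.15],[0,0,0.1,0,0,0,0.15]]]}'
```

```text
time: 15.05
tool_pos: [499.4, -23.7, 91.7]
tcp_rot: [-180.0, -0.0, 92.5]
ft_force: [-3.1, 0.7, 1.7]
finger_gap: 23.4
grip_force: 62.7
```

```bash
python3 -m handwheel '{"series": [[[0,0,0.05,0,0,0,0.15],[0,0,0.1,0,0,0,0.15]]]}'
```

```text
time: 15.3
tool_pos: [499.5, -23.8, 90.8]
tcp_rot: [180.0, -0.0, 92.5]
ft_force: [-4.8, 1.2, 1.0]
finger_gap: 23.7
grip_force: 62.7
```

```bash
python3 -m handwheel '{"series": [[[0,0,0.05,0,0,0,0.15],[0,0,0.1,0,0,0,0.15]]]}'
```

```text
time: 15.55
tool_pos: [499.5, -23.8, 89.8]
tcp_rot: [-180.0, -0.0, 92.5]
ft_force: [-4.1, 0.9, 1.9]
finger_gap: 23.8
grip_force: 62.7
```

```bash
python3 -m handwheel '{"series": [[[0,0,0.05,0,0,0,0.15],[0,0,0.1,0,0,0,0.15]]]}'
```

```text
time: 15.8
tool_pos: [499.5, -23.7, 88.8]
tcp_rot: [180.0, 0.0, 92.5]
ft_force: [-3.4, 0.3, 1.2]
finger_gap: 23.3
grip_force: 62.7
```

```bash
python3 -m handwheel '{"series": [[[0,0,0.05,0,0,0,0.15],[0,0,0.1,0,0,0,0.15],[0,0,0.15,0,0,0,0.15],[0,0,0.15,0,0,0,0.15]]]}'
```

```text
time: 16.3
tool_pos: [499.5, -23.8, 87.2]
tcp_rot: [180.0, 0.0, 92.5]
ft_force: [-3.7, 0.1, 0.9]
finger_gap: 23.4
grip_force: 62.7
```

```bash
python3 -m handwheel '{"series": [[[0,0,-0.5,0,0,0,0.15],[0,0,-1.5,0,0,0,0.15],[0,0,-3,0,0,0,0.15],[0,0,-5,0,0,0,0.15],[0,0,-8,0,0,0,0.15],[0,0,-13,0,0,0,0.15]]]}'
```

```text
time: 17.05
tool_pos: [498.8, -23.7, 218.1]
tcp_rot: [-179.9, -0.0, 92.5]
ft_force: [0.8, -0.2, -1.7]
finger_gap: 23.5
grip_force: 62.3
```

```bash
python3 -m handwheel '{"series": [[[-4,-0.6,0,0,0,0.15,0.15],[-9,-1.3,0,0,0,0.32,0.15],[-15,-2.1,0,0,0,0.5,0.15],[-21,-3,0,0,0,0.68,0.15],[-27,-3.8,0,0,0,0.86,0.15],[-32,-4.5,0,0,0,1.04,0.15],[-34.3,-4.8,0,0,0,1.22,0.15],[-34.3,-4.8,0,0,0,1.309,0.15],[-34.3,-4.8,0,0,0,1.309,0.15],[-34.3,-4.8,0,0,0,1.309,0.15]]]}'
python3 - <<'E'
from h import *
from bench import eyes
print(tool([466.4,-368.3,165],17.5))
t=eyes.snapshot("top");s=eyes.snapshot("scene");np.savez("top3.npz",**t);np.savez("scene3.npz",**s)
o=np.zeros((500,800,3),np.uint8)
o[:,:400]=cv2.resize(t["img"][150:250,240:320],(400,500),interpolation=cv2.INTER_CUBIC)
o[:,400:]=cv2.resize(s["img"][165:290,270:370],(400,500),interpolation=cv2.INTER_CUBIC)
cv2.imwrite("pics/c4.png",o[:,:,::-1])
E
```

```text
time: 18.3
tool_pos: [466.9, -368.4, 218.1]
tcp_rot: [179.9, -0.0, 17.7]
ft_force: [0.3, 0.7, -1.3]
finger_gap: 23.6
grip_force: 62.4
(array([-0.051, -0.036,  5.313]), array([ 0.001 , -0.0006,  0.0029]))
```

View pics/c4.png

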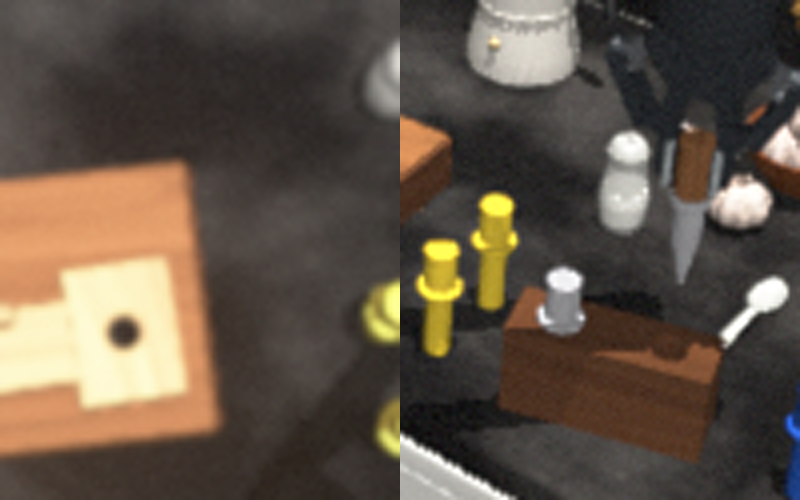

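The fence hole is now wholly dark at top crop (123,333), so the holes are in line. The drift tip at scene (682,282) is above the empty socket at (672,345).

```bash
python3 -m handwheel '{"series": [[[0,0,3,0,0,0,0.15],[-0.05,-0.05,5.3,0,0,0,0.15],[-0.05,-0.05,6.5,0,0,0,0.15],[-0.05,-0.05,7.5,0,0,0,0.15]]]}'
```

```text
time: 18.9
tool_pos: [466.3, -368.1, 142.2]
tcp_rot: [180.0, -0.0, 17.6]
ft_force: [-0.0, -0.4, -1.2]
finger_gap: 23.9
grip_force: 62.4
```

```bash
python3 -m handwheel '{"series": [[[0,0,1,0,0,0,0.15],[0,0,2,0,0,0,0.15]]]}'; python3 -c "
from h import *;print(tool([466.4,-368.3,88.5],17.5))"
```

```text
time: 19.15
tool_pos: [466.3, -368.5, 122.4]
tcp_rot: [179.9, -0.0, 17.5]
ft_force: [-0.2, 0.2, -1.1]
finger_gap: 23.6
grip_force: 62.4
(array([ 0.011, -0.022,  3.386]), array([ 0.001 , -0.0005,  0.0005]))
```

```bash
python3 -m handwheel '{"series": [[[0,0,1,0,0,0,0.15],[0,0,2,0,0,0,0.15],[0,0,2.8,0,0,0,0.15],[0,0,3.0,0,0,0,0.15]]]}'
```

```text
time: 19.65
tool_pos: [465.6, -367.9, 91.4]
tcp_rot: [-179.9, 0.0, 17.5]
ft_force: [-0.5, -0.2, -1.4]
finger_gap: 23.7
grip_force: 62.4
```

```bash
python3 -m handwheel '{"series": [[[0,0,0.1,0,0,0,0.15],[0,0,0.2,0,0,0,0.15],[0,0,0.3,0,0,0,0.15],[0,0,0.35,0,0,0,0.15]]]}'
```

```text
time: 20.15
tool_pos: [466.1, -368.3, 88.9]
tcp_rot: [180.0, -0.0, 17.5]
ft_force: [0.1, 0.7, -1.7]
finger_gap: 23.8
grip_force: 62.4
```

```bash
python3 -m handwheel '{"series": [[[0,0,0,0,0,0,0.65],[0,0,0,0,0,0,0.65],[0,0,0,0,0,0,0.65],[0,0,-4,0,0,0,0.65],[0,0,-8,0,0,0,0.65],[0,-4,-8,0,0,0,0.65],[0,-8,-8,0,0,0,0.65],[0,-8,-8,0,0,0,0.65]]]}'
python3 - <<'E'
from h import *
from bench import eyes
print(tool([442.2,-292,85],17.5))
s=eyes.snapshot("scene");np.savez("scene4.npz",**s)
cv2.imwrite("pics/c5.png",cv2.resize(s["img"][165:290,270:370],(480,600),interpolation=cv2.INTER_CUBIC)[:,:,::-1])
E
```

```text
time: 21.15
tool_pos: [441.3, -289.8, 168.7]
tcp_rot: [-179.9, 0.0, 17.6]
ft_force: [1.0, -0.1, 0.2]
finger_gap: 55.5
grip_force: 0.0
(array([0.016, 0.247, 8.365]), array([-0.0009,  0.0001,  0.0021]))
```

View pics/c5.png

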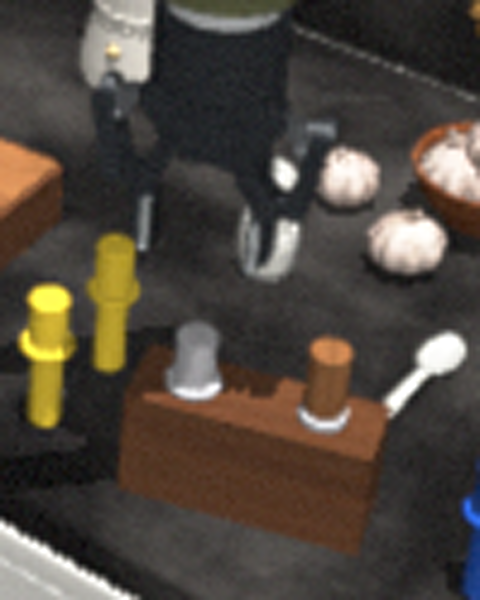

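The drift stands back in its socket, with the handle top at crop (330,350) and the ferrule seated. The pin is at (198,332), between the fingers at x 145 and x 245.

```bash
python3 -m handwheel '{"series": [[[0,0.15,3,0,0,0,0.65],[0,0.15,6,0,0,0,0.65],[0,0.15,8,0,0,0,0.65],[0,0.15,8.3,0,0,0,0.65],[0,0.15,8.3,0,0,0,0.65],[0,0.15,8.3,0,0,0,0.15],[0,0.15,8.3,0,0,0,0.15],[0,0.15,8.3,0,0,0,0.15],[0,0.15,8.3,0,0,0,0.15],[0,0.15,8.3,0,0,0,0.15]]]}' 60
```

```text
time: 22.45
tool_pos: [443.2, -294.0, 87.2]
tcp_rot: [179.9, -0.1, 17.5]
ft_force: [0.2, -0.7, 6.5]
finger_gap: 22.9
grip_force: 58.7
```

```bash
python3 -m handwheel '{"series": [[[0,0,-5,0,0,0,0.15],[0,0,-11,0,0,0,0.15],[0,0,-13,0,0,0,0.15],[2.5,-4.5,-13,0,0,-0.15,0.15],[5,-9,-13,0,0,-0.32,0.15],[7.5,-13.5,-13,0,0,-0.5,0.15],[10,-18,-13,0,0,-0.68,0.15],[12,-21.5,-13,0,0,-0.86,0.15],[13.5,-24.1,-13,0,0,-1.04,0.15],[13.5,-24.1,-13,0,0,-1.22,0.15],[13.5,-24.1,-13,0,0,-1.309,0.15],[13.5,-24.1,-13,0,0,-1.309,0.15]]]}'
python3 - <<'E'
from h import *
from bench import eyes
print(tool([499.2,-23.8,150],92.5))
s=eyes.snapshot("scene");np.savez("scene5.npz",**s)
cv2.imwrite("pics/c6.png",cv2.resize(s["img"][120:235,200:290],(469,600),interpolation=cv2.INTER_CUBIC)[:,:,::-1])
E
```

```text
time: 23.95
tool_pos: [498.1, -22.7, 214.9]
tcp_rot: [-179.9, -0.0, 92.5]
ft_force: [-0.8, 0.4, -1.1]
finger_gap: 23.0
grip_force: 60.4
(array([-0.119,  0.118,  6.491]), array([-0.0014, -0.0002,  0.    ]))
```

View pics/c6.png

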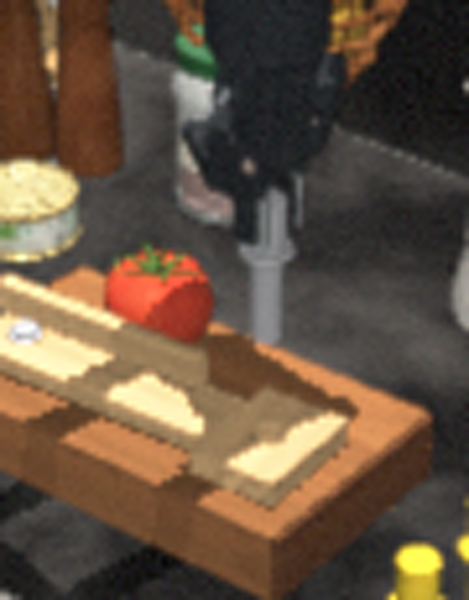

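The pin hangs upright, foot at crop (266,340), above the pad hole at about (270,430).

```bash
python3 -m handwheel '{"series": [[[-0.1,0.1,3.0,0,0,0,0.15],[-0.1,0.1,5.5,0,0,0,0.15],[-0.1,0.1,6.4,0,0,0,0.15],[-0.1,0.1,6.5,0,0,0,0.15],[-0.1,0.1,6.5,0,0,0,0.15]]]}'
```

```text
time: 24.62
tool_pos: [500.2, -24.0, 151.9]
tcp_rot: [179.9, 0.0, 92.5]
ft_force: [0.5, -0.5, -0.7]
finger_gap: 23.2
grip_force: 60.4
```

```bash
python3 -m handwheel '{"series": [[[0,0,0.2,0,0,0,0.15],[0,0,0.4,0,0,0,0.15],[0,0,0.6,0,0,0,0.15]]]}'
```

```text
time: 25.0
tool_pos: [499.7, -23.9, 144.9]
tcp_rot: [180.0, 0.0, 92.5]
ft_force: [0.7, 0.4, -1.6]
finger_gap: 23.4
grip_force: 60.4
```

```bash
python3 -m handwheel '{"series": [[[0,0,0.1,0,0,0,0.15],[0,0,0.2,0,0,0,0.15]]]}'
```

```text
time: 25.25
tool_pos: [499.6, -23.8, 142.7]
tcp_rot: [-180.0, -0.0, 92.5]
ft_force: [-0.2, -0.1, -1.3]
finger_gap: 23.3
grip_force: 60.4
```

Foot is near z 71.5, so I go on in small steps.

```bash
python3 -m handwheel '{"series": [[[0,0,0.1,0,0,0,0.15],[0,0,0.2,0,0,0,0.15]]]}'
```

```text
time: 25.5
tool_pos: [499.6, -23.9, 140.8]
tcp_rot: [180.0, 0.0, 92.5]
ft_force: [0.2, 0.8, -1.3]
finger_gap: 23.3
grip_force: 60.4
```

```bash
python3 -m handwheel '{"series": [[[0,0,0.1,0,0,0,0.15],[0,0,0.1,0,0,0,0.15]]]}'
```

```text
time: 25.75
tool_pos: [499.5, -23.8, 139.7]
tcp_rot: [-180.0, -0.0, 92.5]
ft_force: [-0.7, 1.0, -1.4]
finger_gap: 23.2
grip_force: 60.4
```

```bash
python3 -m handwheel '{"series": [[[0,0,0.1,0,0,0,0.15],[0,0,0.1,0,0,0,0.15]]]}'
```

```text
time: 26.0
tool_pos: [499.5, -23.8, 138.7]
tcp_rot: [-180.0, -0.0, 92.5]
ft_force: [-0.7, -0.2, -0.1]
finger_gap: 23.0
grip_force: 60.4
```

```bash
python3 -m handwheel '{"series": [[[0,0,0.1,0,0,0,0.15],[0,0,0.1,0,0,0,0.15]]]}'
```

```text
time: 26.25
tool_pos: [499.5, -23.8, 137.7]
tcp_rot: [-180.0, -0.0, 92.5]
ft_force: [0.5, 0.1, -0.4]
finger_gap: 23.2
grip_force: 60.4
```

```bash
python3 -m handwheel '{"series": [[[0,0,0.1,0,0,0,0.15],[0,0,0.1,0,0,0,0.15]]]}'
```

```text
time: 26.5
tool_pos: [499.5, -23.8, 136.7]
tcp_rot: [-180.0, -0.0, 92.5]
ft_force: [-0.2, 0.1, -0.6]
finger_gap: 23.2
grip_force: 60.4
```

```bash
python3 -m handwheel '{"series": [[[0,0,0.1,0,0,0,0.15],[0,0,0.2,0,0,0,0.15]]]}'
```

```text
time: 26.75
tool_pos: [499.6, -23.9, 134.7]
tcp_rot: [180.0, 0.0, 92.5]
ft_force: [0.4, -0.4, -1.0]
finger_gap: 23.6
grip_force: 60.4
```

```bash
python3 -m handwheel '{"series": [[[0,0,0.2,0,0,0,0.15],[0,0,0.4,0,0,0,0.15],[0,0,0.5,0,0,0,0.15]]]}'
```

```text
time: 27.12
tool_pos: [499.4, -23.8, 129.5]
tcp_rot: [-180.0, -0.0, 92.5]
ft_force: [0.6, -0.0, -1.2]
finger_gap: 22.8
grip_force: 60.4
```

```bash
python3 -m handwheel '{"series": [[[0,0,0.2,0,0,0,0.15],[0,0,0.3,0,0,0,0.15]]]}'
```

```text
time: 27.38
tool_pos: [499.5, -23.8, 126.6]
tcp_rot: [-180.0, -0.0, 92.5]
ft_force: [0.1, -0.6, -1.6]
finger_gap: 23.1
grip_force: 60.4
```

```bash
python3 -m handwheel '{"series": [[[0,0,0.1,0,0,0,0.15],[0,0,0.15,0,0,0,0.15]]]}'
```

```text
time: 27.62
tool_pos: [499.6, -23.8, 125.3]
tcp_rot: [-180.0, -0.0, 92.5]
ft_force: [0.5, 0.6, -1.0]
finger_gap: 23.4
grip_force: 60.4
```

```bash
python3 -m handwheel '{"series": [[[0,0,0.1,0,0,0,0.15],[0,0,0.1,0,0,0,0.15]]]}'
```

```text
time: 27.88
tool_pos: [499.5, -23.8, 124.2]
tcp_rot: [-180.0, -0.0, 92.5]
ft_force: [1.0, 0.3, -0.8]
finger_gap: 23.0
grip_force: 60.4
```

```bash
python3 -m handwheel '{"series": [[[0,0,0.1,0,0,0,0.15],[0,0,0.1,0,0,0,0.15]]]}'
```

```text
time: 28.12
tool_pos: [499.5, -23.8, 123.2]
tcp_rot: [-180.0, -0.0, 92.5]
ft_force: [-0.1, 0.6, -1.8]
finger_gap: 23.4
grip_force: 60.4
```

Foot is at about 52, so I continue through the mouth.

```bash
python3 -m handwheel '{"series": [[[0,0,0.1,0,0,0,0.15],[0,0,0.1,0,0,0,0.15]]]}'
```

```text
time: 28.38
tool_pos: [499.5, -23.8, 122.2]
tcp_rot: [-180.0, -0.0, 92.5]
ft_force: [0.1, 0.2, -1.4]
finger_gap: 23.2
grip_force: 60.4
```

```bash
python3 -m handwheel '{"series": [[[0,0,0.1,0,0,0,0.15],[0,0,0.1,0,0,0,0.15]]]}'
```

```text
time: 28.62
tool_pos: [499.5, -23.8, 121.2]
tcp_rot: [-180.0, -0.0, 92.5]
ft_force: [0.1, 0.0, -1.4]
finger_gap: 23.3
grip_force: 60.4
```

```bash
python3 -m handwheel '{"series": [[[0,0,0.1,0,0,0,0.15],[0,0,0.1,0,0,0,0.15]]]}'
```

```text
time: 28.88
tool_pos: [499.5, -23.9, 120.2]
tcp_rot: [-180.0, -0.0, 92.5]
ft_force: [0.1, 0.1, -1.5]
finger_gap: 23.3
grip_force: 60.4
```

```bash
python3 -m handwheel '{"series": [[[0,0,0.1,0,0,0,0.15],[0,0,0.2,0,0,0,0.15]]]}'
```

```text
time: 29.12
tool_pos: [499.6, -23.9, 118.2]
tcp_rot: [-180.0, -0.0, 92.5]
ft_force: [-0.2, -1.2, -1.3]
finger_gap: 23.3
grip_force: 60.4
```

```bash
python3 -m handwheel '{"series": [[[0,0,0.1,0,0,0,0.15],[0,0,0.2,0,0,0,0.15]]]}'
```

```text
time: 29.38
tool_pos: [499.6, -23.8, 116.2]
tcp_rot: [-180.0, -0.0, 92.5]
ft_force: [0.3, -0.9, -1.9]
finger_gap: 23.1
grip_force: 60.4
```

```bash
python3 -m handwheel '{"series": [[[0,0,0.3,0,0,0,0.15],[0,0,0.6,0,0,0,0.15],[0,0,0.9,0,0,0,0.15],[0,0,1,0,0,0,0.15]]]}'
```

```text
time: 29.88
tool_pos: [499.5, -23.8, 106.0]
tcp_rot: [-180.0, -0.0, 92.5]
ft_force: [0.8, 0.6, -1.2]
finger_gap: 22.9
grip_force: 60.4
```

```bash
python3 -m handwheel '{"series": [[[0,0,0.3,0,0,0,0.15],[0,0,0.6,0,0,0,0.15],[0,0,0.9,0,0,0,0.15],[0,0,1,0,0,0,0.15]]]}'
```

```text
time: 30.38
tool_pos: [499.5, -23.8, 96.0]
tcp_rot: [-180.0, -0.0, 92.5]
ft_force: [0.4, 0.7, -2.0]
finger_gap: 23.3
grip_force: 60.4
```

```bash
python3 -m handwheel '{"series": [[[0,0,0.3,0,0,0,0.15],[0,0,0.6,0,0,0,0.15],[0,0,0.8,0,0,0,0.15],[0,0,0.9,0,0,0,0.15]]]}'
```

```text
time: 30.88
tool_pos: [499.5, -23.8, 87.1]
tcp_rot: [-180.0, -0.0, 92.5]
ft_force: [0.8, -0.6, -1.1]
finger_gap: 23.1
grip_force: 60.4
```

```bash
python3 -m handwheel '{"series": [[[0,0,0.2,0,0,0,0.15],[0,0,0.3,0,0,0,0.15],[0,0,0.35,0,0,0,0.15]]]}'
```

```text
time: 31.25
tool_pos: [499.5, -23.8, 83.7]
tcp_rot: [-180.0, -0.0, 92.5]
ft_force: [-0.6, 0.4, -0.7]
finger_gap: 23.2
grip_force: 60.4
```

```bash
python3 -m handwheel '{"series": [[[0,0,0.05,0,0,0,0.15],[0,0,0.1,0,0,0,0.15]]]}'
```

```text
time: 31.5
tool_pos: [499.6, -23.9, 82.8]
tcp_rot: [180.0, 0.0, 92.5]
ft_force: [-0.8, -0.1, -0.3]
finger_gap: 23.2
grip_force: 60.4
```

```bash
python3 -m handwheel '{"series": [[[0,0,0.05,0,0,0,0.15],[0,0,0.05,0,0,0,0.15]]]}'
```

```text
time: 31.75
tool_pos: [499.6, -23.9, 82.3]
tcp_rot: [-180.0, -0.0, 92.5]
ft_force: [-0.2, -0.1, -1.1]
finger_gap: 23.3
grip_force: 60.4
```

```bash
python3 -m handwheel '{"series": [[[0,0,0.03,0,0,0,0.15],[0,0,0.03,0,0,0,0.15]]]}'
```

```text
time: 32.0
tool_pos: [499.6, -23.8, 82.0]
tcp_rot: [180.0, -0.0, 92.5]
ft_force: [-0.4, -0.0, -0.6]
finger_gap: 23.2
grip_force: 60.4
```

```bash
python3 -m handwheel '{"series": [[[0,0,0,0,0,0,0.6],[0,0,0,0,0,0,0.6],[0,0,0,0,0,0,0.6],[0,0,0,0,0,0,0.6],[0,0,-3,0,0,0,0.6],[0,0,-8,0,0,0,0.6],[0,0,-13,0,0,0,0.6],[-5,-3,-15,0,0,0,0.6],[-11,-6,-15,0,0,0,0.6],[-15,-8,-15,0,0,0,0.6],[-15,-8,-15,0,0,0,0.6]]]}'
python3 - <<'E'
from h import *
from bench import eyes
t=eyes.snapshot("top");s=eyes.snapshot("scene")
o=np.zeros((500,800,3),np.uint8)
o[:,:400]=cv2.resize(t["img"][170:250,250:410],(400,500)) if 0 else cv2.resize(t["img"][150:250,240:320],(400,500),interpolation=cv2.INTER_CUBIC)
o[:,400:]=cv2.resize(s["img"][165:290,190:350],(400,500),interpolation=cv2.INTER_CUBIC)
cv2.imwrite("pics/c7.png",o[:,:,::-1])
print(proj(s,[499.2,-23.8,108.5]),proj(s,[499.2,-23.8,70.5]))
E
```

```text
time: 33.38
tool_pos: [425.0, -179.9, 232.2]
tcp_rot: [180.0, 0.1, 92.2]
ft_force: [-0.2, 0.2, -0.4]
finger_gap: 51.1
grip_force: 0.0
[251.47383142 193.02605674] [251.44207418 202.58886499]
```

View pics/c7.png

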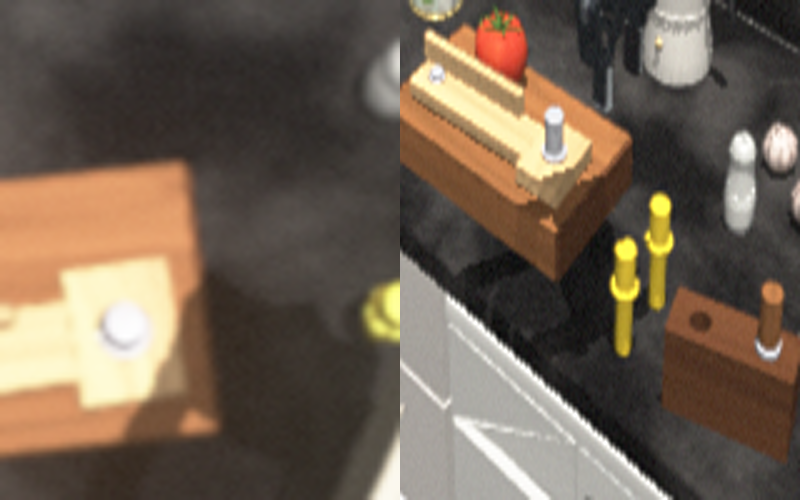

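The pin stands upright with its collar on the pad. Its knob top is at scene (554,110), which is the pixel predicted for a seated pin. The drift is seated in the block at (770,300), and nothing else has moved.

```bash
python3 -c "
from bench import r
print(r.hand_in())"
```

```text
the job is handed in; nothing more can be done
None
```

I handed the job in at about 33 s: the drift went to full depth and drew the holes into line (forces stayed under about 7 N). It is back upright in the tool block, and by the last pictures the pin is fully home with its collar on the fence and the gripper clear of everything, though the hand-in gave no verdict.

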